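# Start and tighten the screw cap of an antenna balun box

## Task

The screw cap of the grey balun box is only lying on its thread. Slide the box fully home between the rails of the bench stop so that it cannot turn, then turn the cap backward (anticlockwise seen from above) until it drops into the start of the thread, and screw it forward (clockwise) all the way to the end of the thread. Do not lift the cap off or tip the box, and leave the other things on the bench where they are.

Things in the scene. Friction and masses are not known exactly. Their poses are not given: they have to be found in the camera images.
- box_mid (a point): Centre of the loose grey balun box, 120 x 120 x 60 mm, 0.9 kg, standing on the bench; this point is 30 mm up. z up; x points out of the far side, which has a coax socket in its middle (16 mm across, 14 mm long); the other three sides are bare and flat. Two brass wire terminals, 13 mm high, stand on the +x corners of the top, and a round threaded neck in its middle.
- box_neck (a point): Middle of the rim of the box's neck (84 mm across the threads, rim 20 mm above the box top, 50 mm above box_mid); axes as box_mid. Four equal threads, a quarter turn apart: each begins at an open notch and runs down clockwise (seen from above) for 68 degrees to a solid end stop, which stands as high as the rim.
- cap_mid (a point): Middle of the grip bar of the loose dark grey cap (96 mm across, 0.25 kg). The bar, 84 long, 12 thick and 16 mm high, stands on the cap's flat top, 8 mm below this point. z up, x along the bar. Four inner lugs at the ends of the x and y axes: all quarter turns are alike. At the start the lugs lie on the threads, this point 73 to 76 mm above box_mid. The cap turns easily (under 0.3 N m).
- cap_edge (a point): Centre of the skirt's lower edge, 31 mm below cap_mid, axes as cap_mid. Home at the end of the thread it is 2 mm above the box top, bar parallel to box sides (cap x along box x or y). At the start it is 12 to 15 mm above the top, 6 to 46 degrees anticlockwise of home; there clockwise turning only meets the end stops. At 62 anticlockwise it drops about 9 mm, and at 68 it can go no farther back.
- stop_seat (a point): Bench stop screwed to the bench: two aluminium rails along its x axis, 25 mm high, 4 mm thick, 124 mm apart inside, from 50 mm before this point to 65 mm past it, with feet 4 mm high out to 90 mm either side. Two end plates 60 mm past it leave a 52 mm gap for the coax socket. This point is 30 mm above the bench: with the box home, box_mid is here, x axis along this x axis.
- stop_mouth (a point): Middle of the stop's open end, 84 mm before stop_seat along -x, at the same height; axes as stop_seat. Here two plates, 40 mm long and 25 mm high, flare outward by 29 degrees to about 162 mm apart. The box starts before this mouth, up to 20 mm aside and 12 degrees askew; its centre is 152 to 172 mm short of stop_seat.
- valve_mid (a point): Glass radio valve standing on its base, 113 mm high, 52 mm across; a bystander (point half-way up).
- spool: Solder spool standing on its flange, 56 mm across, 50 mm high; a bystander (origin under its centre).
- mic: Desk microphone with a gooseneck, base 120 x 90 mm, 200 mm high; a bystander (origin under the base).
- handheld: Handheld radio lying on its back, 120 x 58 x 34 mm with a 100 mm aerial; a bystander (origin under its case).
- key: Morse key on a 120 x 70 mm base, 42 mm high; a bystander (origin under the base).
- driver: Screwdriver lying on the bench; a bystander.

How it is judged:
On the way, in this order (a step that is already met when the one before it is completed fails the run):
1. the box stands home in the bench stop, the cap still lying on its thread (x of box_mid in the frame of stop_seat above -0.005 m and y of box_mid in the frame of stop_seat between -0.005 and 0.005 m and angle between the x axis of box_mid and the x axis of stop_seat, either way round below 0.08 rad and z of cap_mid in the frame of box_mid above 0.0705 m), for 0.2 s.
2. turned backward, the cap has dropped into the start of the thread (z of cap_mid in the frame of box_mid between 0.0655 and 0.0695 m and horizontal distance between cap_mid and box_mid below 0.006 m), for 0.15 s.
At the end, for the whole second after the job is handed in: The box stands home in the stop (within 5 mm along and across, 4.5 degrees), and the cap is screwed to the end of the thread: within 7 degrees of the end stop, no more than 1.2 mm high, level, and everything at rest and released (x of box_mid in the frame of stop_seat above -0.005 m and y of box_mid in the frame of stop_seat between -0.005 and 0.005 m and angle between the x axis of box_mid and the x axis of stop_seat, either way round below 0.08 rad and z of cap_mid in the frame of box_mid below 0.0642 m and angle between the z axis of cap_mid and the z axis of box_mid, either way round below 0.04 rad and (angle between the x axis of cap_mid and the x axis of box_mid, either way round below 0.12 rad or angle between the x axis of cap_mid and the y axis of box_mid, either way round below 0.12 rad) and linear speed of each of box, cap below 0.02 m/s); the robot touches nothing.
It fails at once if the cap is lifted off the neck (z of cap_mid in the frame of box_mid above 0.087 m).
It fails at once if the box is tipped (angle between box_mid's own z axis and vertical above 0.25 rad).
It fails at once if a bystander is moved by more than 30 mm (distance of any of valve_mid, spool, mic, handheld, key, driver from where it was at the start of the episode above 0.03 m).
It also fails if it takes over 72 s, if anything falls off the work surface, if the arm or the gripper's body presses on something with over 40 N, if the wrist force passes 120 N, or if a joint passes its speed limit or range.

## Robot

A 7-joint arm with a two-finger parallel gripper is mounted at the origin on the work surface. World frame = base frame: x ahead of the robot, y to its left, z up, the work surface at z = 0. Lengths are in m, angles in rad, forces in N, time in s.
With the tool pointing down it reaches from about 0.425 to 0.925 m from the base axis. Payload 6.8 kg.
Tool frame: the origin (TCP) lies at the very end of the fingers, on their centre line; the grasp point (between the pads) lies 19 mm behind it; z points along the fingers, y is the line along which they close (so a half turn about z gives the same grasp; the last joint's range is limited). The gripper opens to 85 mm and grips with 20 to 120 N. Pads are 22 mm wide; open, the fingers measure 114 mm over their backs; the gripper's body (76 mm by 85 mm) begins 54 mm behind the grasp point. The pads swing forward as they close: fully open they stand 13 mm farther back than shut.
Start: joints at [1.033, 0.477, 0.022, 1.555, -0.011, 1.109, -0.083], TCP at [0.281, -0.614, 0.231] pointing down, gripper open.
Joint ranges: [-2.96, 2.96], [-0.34, 2.1], [-1.41, 1.46], [0.24, 2.44], [-1.37, 4.51], [0.17, 1.92], [-2.96, 2.96]. Speed limits (rad/s): [2.39, 2.39, 3.14, 3.14, 3.14, 3.14, 3.14].

## Interface

Orientations are given as a unit quaternion [w, x, y, z].
In Python, from station import bot gives the robot as it stands.
- The arm moves only by the tool jog_arm, never from a script. Its argument "motion" is a list of rows, each a list of 7 numbers: the turn, a rotation vector about the tool's x, y, z in rad, then the shift along the tool's x, y, z in mm, then the finger opening in mm, from 0 to 85.4. A call has 1 to 10 rows; each row is the pose to reach, as a shift and turn from the pose commanded when the call began, along the tool's axes at that moment; what a row does not reach only later rows make up. A row lasts 1/8 s, in which the tool goes at most 62.5 mm and 10.7 degrees, less where a joint would pass 70% of its speed; a pose out of reach is approached as far as the arm can. A call with a gripper value outside its range is refused whole. The fingers move at their own pace and stop on an object; "grip_force" is the grip in N (left out, the last holds). Time passes only in rows, so rows that repeat a pose let the fingers close. It gives the time, the measured TCP pose, the force, the opening and the grip force at its end, in the units of the state.
- bot.get_obs(): the state, without advancing time (a new reading comes with each control period).
- bot.read_camera(name): name is "scene" or "side" or "wrist"; returns a dict with "pixels" (384x512x3 uint8, red, green, blue), "camera_matrix" (3x3 intrinsics, pixels), "T" (4x4, takes a point from camera to world coordinates); the wrist camera has in their place "tool_from_camera" (4x4, takes a point from camera to tool coordinates, whose origin is the TCP and whose axes are the flange's). Camera axes: x right, y down, z forward; pixel columns grow to the right and rows downward; lengths in m; the calibration is good to about 2 mm. A picture is of the moment at which its call begins: read the wrist's pose just before it. There is no depth.
- bot.hand_in(): hands the job in; it is judged then, once.
Trained networks look in a picture, given as the dict that the camera call returned (one of the last four; its "shot" number tells which), for a name from the list of things; names that differ only in an ending like _2 or _b are one class to them, and where a whole thing is asked for, a point or a joint stands for the part that bears it (a point fixed in the world has none). Each returns a list of dicts, best first, with "score" (0 to 1); they miss things now and then, are a little off and sometimes report something else, mostly with a low value. They report only what shows in the picture. A call takes as long as a camera call.
- bot.spot_in(thing, picture): "xy" ([column, row] in pixels, amid what is visible of it).
- bot.tip_of(thing, picture): "xy" ([column, row] in pixels: a listed point, or the origin of a listed thing).
The state is a dict: "t": time; "q": joint angles; "joint_vel": joint speeds; "joint_torque": joint torques, N m; "eef_pos": TCP position; "tool_rot": TCP orientation; "contact_force": force on the tool from outside, world axes, zero at the start; "torque": the same for the moment, N m; "gripper_width": opening from 0.0 (shut) to 1.0 (fully open); "grasp_force": force on a finger pad.
Only numpy, scipy, OpenCV 4.12 (cv2) and the standard library are available. Lean on these libraries where they do the work, as an engineer would, in place of code of your own. Each camera call takes 0.05 s, during which the arm holds its last target. There are 200 camera calls.

## Working session

There is one attempt and no reset: what is moved stays moved. The work goes in short steps, Python scripts to look and compute and a tool call to move; the robot and the scene stay as the last step left them, time stands still between calls to the robot, and variables do not carry over. Pictures are saved under pics/ and viewed, at most 10 in all, crops included, and the job is handed in when it is done.

Besides the shell and the picture viewer there is one more tool, called after "Call:" as name(argument=value, ...), one argument or row to a line, values as JSON. jog_arm: Moves the arm, as the interface text tells. Its arguments: {"type":"object","properties":{"motion":{"type":"array"},"grip_force":{"type":"number"}},"required":["motion"]}

```bash
ls; mkdir -p pics
cat > h.py <<'E'
import numpy as np, cv2
from scipy.spatial.transform import Rotation as R
from station import bot
def Tt():
    o=bot.get_obs(); q=o["tool_rot"]; T=np.eye(4)
    T[:3,:3]=R.from_quat([q[1],q[2],q[3],q[0]]).as_matrix(); T[:3,3]=o["eef_pos"]; return T
def shot(n):
    Tw=Tt(); p=bot.read_camera(n)
    p["W"]=Tw@np.array(p["tool_from_camera"]) if n=="wrist" else np.array(p["T"])
    return p
def ray(p,xy):
    d=np.linalg.inv(p["camera_matrix"])@[xy[0],xy[1],1]; d=p["W"][:3,:3]@d
    return p["W"][:3,3],d/np.linalg.norm(d)
def plane(p,xy,z):
    c,d=ray(p,xy); return c+d*(z-c[2])/d[2]
def tri(rs):
    A=np.zeros((3,3));b=np.zeros(3)
    for c,d in rs:
        M=np.eye(3)-np.outer(d,d);A+=M;b+=M@c
    return np.linalg.solve(A,b)
def proj(p,X):
    Y=np.linalg.inv(p["W"])@np.append(X,1); u=p["camera_matrix"]@Y[:3]; return u[:2]/u[2]
def save(p,f): cv2.imwrite("pics/"+f,p["pixels"][:,:,::-1])
E
cat > a.py <<'E'
from h import *
np.set_printoptions(precision=4,suppress=True)
print(bot.get_obs())
P={n:shot(n) for n in("scene","side","wrist")}
for n in P: save(P[n],n+"0.png"); print(n,P[n]["W"])
for t in ["box_mid","box_neck","cap_mid","cap_edge","stop_seat","stop_mouth","valve_mid","spool","mic","handheld","key","driver"]:
    r={}
    for n in P:
        d=bot.tip_of(t,P[n]); 
        if d: r[n]=d[0]; 
    print(t,{n:(np.round(r[n]["xy"]),round(r[n]["score"],2)) for n in r}, end=" ")
    g=[n for n in r if r[n]["score"]>.3]
    if len(g)>1: print(tri([ray(P[n],r[n]["xy"]) for n in g]))
    else: print()
a=np.vstack([np.hstack([P["scene"]["pixels"]]),])
E
python3 a.py
```

```text
pics
{'t': 0.0, 'q': array([ 1.0329,  0.4778,  0.0223,  1.5565, -0.0115,  1.1093, -0.0831]), 'joint_vel': array([ 0.0015,  0.0004,  0.0012, -0.0005,  0.0005, -0.0007,  0.    ]), 'joint_torque': array([ -0.0002, -59.6444,   1.6077, -28.1191,   0.0124,   0.0093,
        -0.    ]), 'eef_pos': array([ 0.281 , -0.6131,  0.2303]), 'tool_rot': array([-0.0009,  0.977 ,  0.2133, -0.0003]), 'contact_force': array([ 0.4149,  0.0123, -0.0325]), 'torque': array([-0.0216,  0.0469,  0.0159]), 'grasp_force': 0.0, 'gripper_width': 0.9999478807754097}
scene [[ 0.1244  0.6117 -0.7813  1.5293]
 [ 0.9921 -0.0649  0.1071 -0.1402]
 [ 0.0148 -0.7885 -0.6149  0.8487]
 [ 0.      0.      0.      1.    ]]
side [[-0.8078 -0.3728  0.4567  0.118 ]
 [-0.5893  0.5286 -0.6109  0.5862]
 [-0.0137 -0.7626 -0.6467  0.7149]
 [ 0.      0.      0.      1.    ]]
wrist [[ 0.4164 -0.8667 -0.2747  0.3509]
 [-0.9092 -0.3974 -0.1243 -0.5816]
 [-0.0015  0.3015 -0.9535  0.3724]
 [ 0.      0.      0.      1.    ]]
box_mid {'scene': (array([260., 198.]), 0.56)} 
box_neck {'scene': (array([261., 188.]), 0.62), 'side': (array([265., 20
[... 259 characters left out ...]
t {'side': (array([223., 194.]), 0.82)} 
stop_mouth {} 
valve_mid {'scene': (array([204., 224.]), 0.8), 'side': (array([262., 165.]), 0.59)} [ 0.664  -0.1801  0.0547]
spool {'scene': (array([304., 251.]), 0.56), 'side': (array([261., 161.]), 0.62)} [0.7017 0.0062 0.0847]
mic {'scene': (array([368., 200.]), 0.79), 'side': (array([156., 336.]), 0.57)} [ 0.5303  0.4152 -0.0027]
handheld {'scene': (array([125., 207.]), 0.75), 'side': (array([349., 155.]), 0.78)} [ 0.4838 -0.4639  0.0029]
key {'scene': (array([330., 172.]), 0.78), 'side': (array([246., 356.]), 0.71)} [0.3435 0.3307 0.0007]
driver {'scene': (array([172., 193.]), 0.43), 'side': (array([345., 184.]), 0.68)} [ 0.4213 -0.3016  0.0037]
```

Run:
```python
import cv2
a=cv2.imread("pics/scene0.png")[110:310,130:400]; cv2.imwrite("pics/s1.png",cv2.resize(a,None,fx=2.9,fy=2.9,interpolation=3))
a=cv2.imread("pics/side0.png")[80:300,130:400]; cv2.imwrite("pics/s2.png",cv2.resize(a,None,fx=2.7,fy=2.7,interpolation=3))
```

```text
(no output)
```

View pics/s1.png

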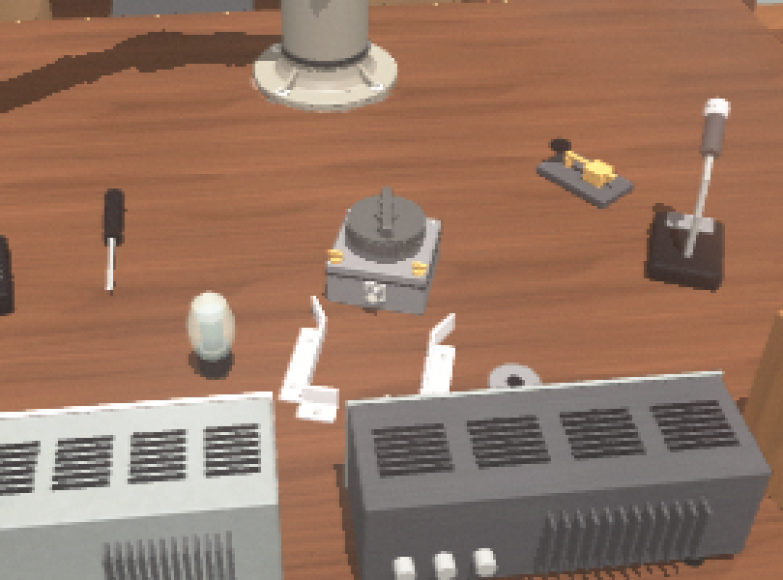

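View pics/s2.png

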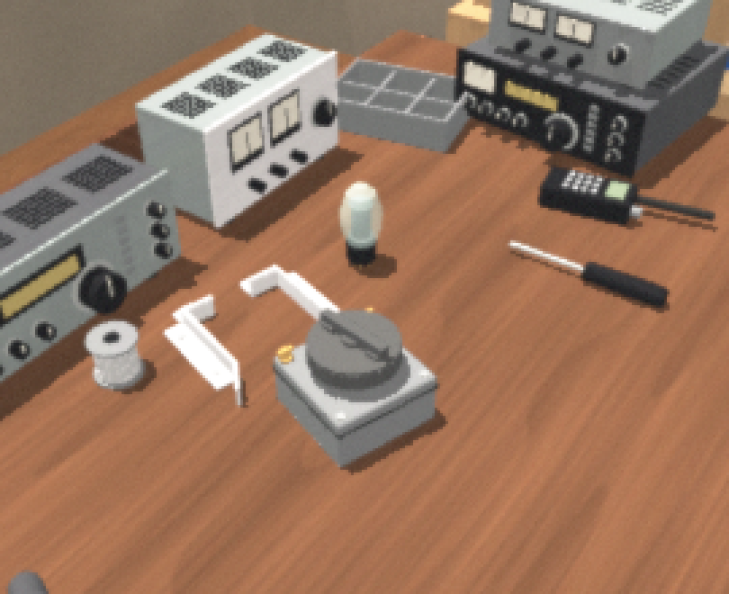

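The pictures show the box at about (0.52, 0.01) with its bar roughly along x. The open stop lies beyond it in +x, at about 0.68, and the valve and spool stand either side of the stop. I'll look from above next.

Call:
jog_arm(
  motion=[
    [0,0,0.43,436,-471,-110,85],
    [0,0,0.43,436,-471,-110,85],
    [0,0,0.43,436,-471,-110,85],
    [0,0,0.43,436,-471,-110,85],
    [0,0,0.43,436,-471,-110,85],
    [0,0,0.43,436,-471,-110,85],
    [0,0,0.43,436,-471,-110,85],
    [0,0,0.43,436,-471,-110,85],
    [0,0,0.43,436,-471,-110,85],
    [0,0,0.43,436,-471,-110,85],
  ],
)

```text
t: 3.2
eef_pos: [0.4736, -0.0265, 0.3376]
tool_rot: [0.0, 1.0, -0.0, 0.001]
contact_force: [1.9, -0.8, 1.0]
gripper_width: 0.998
grasp_force: 0.0
```

Call:
jog_arm(
  motion=[
    [0,0,0,0,0,0,40],
    [0,0,0,0,0,0,40],
  ],
)

```text
t: 3.45
eef_pos: [0.4731, -0.0289, 0.3368]
tool_rot: [0.0, 1.0, -0.0, -0.0]
contact_force: [0.4, -1.1, -1.1]
gripper_width: 0.6
grasp_force: 0.0
```

```bash
cat > b.py <<'E'
from h import *
import sys
np.set_printoptions(precision=4,suppress=True)
o=bot.get_obs();print(o["t"],o["eef_pos"],o["tool_rot"],o["q"])
P={n:shot(n) for n in("scene","side","wrist")}
save(P["wrist"],sys.argv[1]); print(P["wrist"]["W"])
print(P["wrist"]["camera_matrix"])
for t,z in [("box_mid",.03),("box_neck",.08),("cap_mid",.105),("cap_edge",.074),("stop_seat",.03),("stop_mouth",.03)]:
    r={}
    for n in P:
        d=bot.tip_of(t,P[n]); 
        if d: r[n]=d[0]; 
    print(t,{n:(np.round(r[n]["xy"]),round(r[n]["score"],2)) for n in r}, end=" ")
    g=[n for n in r if r[n]["score"]>.3]
    if len(g)>1: print(tri([ray(P[n],r[n]["xy"]) for n in g]),end=" ")
    print({n:plane(P[n],r[n]["xy"],z)[:2] for n in g})
E
python3 b.py w1.png
```

```text
3.45 [ 0.4731 -0.0289  0.3368] [ 0.0003  1.     -0.0001 -0.0001] [ 0.2309  0.0682 -0.3165  1.8587  0.0232  1.2186 -1.664 ]
[[-0.0032 -0.9533 -0.302   0.5497]
 [-1.      0.0033  0.0001 -0.0304]
 [ 0.0009  0.302  -0.9533  0.4784]
 [ 0.      0.      0.      1.    ]]
[[335.963    0.     256.5693]
 [  0.     335.963  187.1989]
 [  0.       0.       1.    ]]
box_mid {'scene': (array([258., 202.]), 0.67), 'side': (array([345., 181.]), 0.18)} {'scene': array([0.5381, 0.0065])}
box_neck {'scene': (array([262., 185.]), 0.82)} {'scene': array([0.5046, 0.0252])}
cap_mid {'scene': (array([263., 182.]), 0.64), 'side': (array([263., 203.]), 0.64), 'wrist': (array([206., 104.]), 0.72)} [0.5232 0.0229 0.1038] {'scene': array([0.5261, 0.024 ]), 'side': array([0.5193, 0.0206]), 'wrist': array([0.5261, 0.0242])}
cap_edge {'scene': (array([259., 190.]), 0.67), 'side': (array([264., 211.]), 0.75)} [0.5223 0.0105 0.0689] {'scene': array([0.5282, 0.009 ]), 'side': array([0.5192, 0.0158])}
stop_seat {'scene': (array([264., 202.]), 0.7), 'side': (array([225., 192.]), 0.85)} [0.6353 0.0217 0.098 ] {'scene': array([0.5418, 0.0256]), 'side': array([ 0.6943, -0.0238])}
stop_mouth {'side': (array([264., 162.]), 0.42)} {'side': array([ 0.688 , -0.2247])}
```

View pics/w1.png

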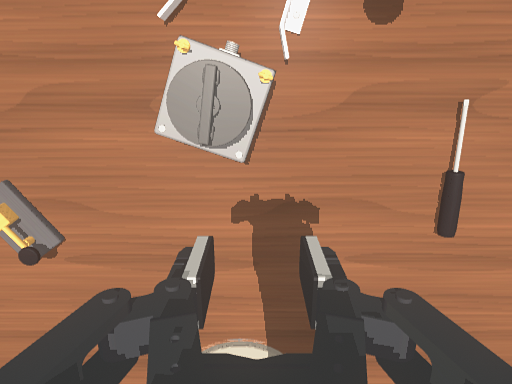

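The wrist picture shows the box top with corners at about (182,37), (273,70), (246,162) and (155,131). It is askew, with its x at about -16° in the world. The rails only just show at the top edge, so I'll move forward to see the stop.

Call:
jog_arm(
  motion=[
    [0,0,0,60,0,0,40],
    [0,0,0,120,0,0,40],
    [0,0,0,140,0,0,40],
    [0,0,0,140,0,0,40],
    [0,0,0,140,0,0,40],
  ],
)

```text
t: 5.12
eef_pos: [0.6126, -0.0283, 0.3368]
tool_rot: [0.0, 1.0, -0.0, -0.0]
contact_force: [0.6, -0.1, -0.2]
gripper_width: 0.469
grasp_force: 0.0
```

```bash
python3 b.py w2.png; python3 -c "
import cv2;a=cv2.imread('pics/w2.png')[:290,60:460];cv2.imwrite('pics/w2b.png',cv2.resize(a,None,fx=2,fy=2,interpolation=3))"
```

```text
5.125 [ 0.6126 -0.0283  0.3368] [ 0.      1.     -0.0001 -0.0004] [ 0.1799  0.3174 -0.3065  1.5585  0.0984  1.2816 -1.7114]
[[-0.0006 -0.9536 -0.3011  0.6892]
 [-1.      0.0008 -0.0004 -0.0287]
 [ 0.0007  0.3011 -0.9536  0.4793]
 [ 0.      0.      0.      1.    ]]
[[335.963    0.     256.5693]
 [  0.     335.963  187.1989]
 [  0.       0.       1.    ]]
box_mid {'scene': (array([262., 198.]), 0.77)} {'scene': array([0.5199, 0.0226])}
box_neck {'scene': (array([262., 187.]), 0.71), 'side': (array([264., 214.]), 0.82)} [0.5133 0.0227 0.073 ] {'scene': array([0.5205, 0.0198]), 'side': array([0.5093, 0.0311])}
cap_mid {'scene': (array([265., 182.]), 0.82), 'side': (array([262., 202.]), 0.81), 'wrist': (array([213., 226.]), 0.65)} [0.523  0.0253 0.1052] {'scene': array([0.5267, 0.0291]), 'side': array([0.5228, 0.0211]), 'wrist': array([0.5224, 0.0237])}
cap_edge {'scene': (array([259., 192.]), 0.96), 'side': (array([261., 213.]), 0.63), 'wrist': (array([214., 214.]), 0.76)} [0.5236 0.0194 0.0645] {'scene': array([0.5384, 0.0074]), 'side': array([0.5196, 0.0291]), 'wrist': array([0.5247, 0.0267])}
stop_seat {'side': (array([223., 196.]), 0.7)} {'side': array([ 0.6883, -0.0059])}
stop_mouth {'scene': (array([263., 181.]), 0.74)} {'scene': array([0.4152, 0.04  ])}
```

View pics/w2b.png

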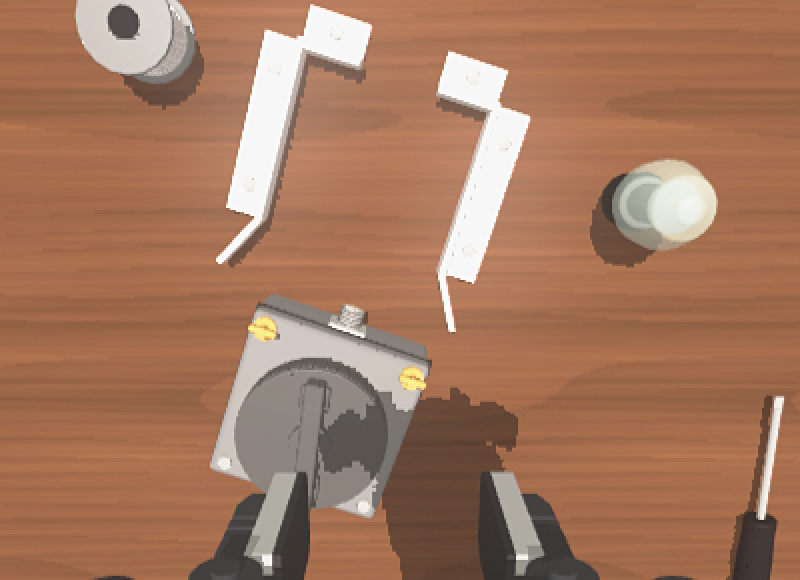

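The picture shows the stop with its feet's outer corners at crop (265,30), (227,206), (529,117) and (473,283). The box top corners are at (262,303), (430,360), (373,517) and (211,467). I'll turn these into positions.

```bash
cat > c.py <<'E'
from h import *
np.set_printoptions(precision=4,suppress=True)
p={"camera_matrix":np.array([[335.963,0,256.57],[0,335.963,187.2],[0,0,1]]),"W":np.array([[-0.0006,-0.9536,-0.3011,0.6892],[-1,0.0008,-0.0004,-0.0287],[0.0007,0.3011,-0.9536,0.4793],[0,0,0,1]])}
f=lambda L,z:np.array([plane(p,(60+c/2,r/2),z)[:2] for c,r in L])
F=f([(265,30),(227,206),(529,117),(473,283)],.004)
print(F,np.linalg.norm(F[0]-F[1]),np.linalg.norm(F[0]-F[2]))
d=(F[0]-F[1])+(F[2]-F[3]); a=np.arctan2(d[1],d[0]); u=np.array([np.cos(a),np.sin(a)]); v=np.array([-u[1],u[0]])
s2=F[0]-F[2]; print("stop ang",np.degrees(a),"perp",np.degrees(np.arctan2(-s2[0],s2[1])))
seat=F.mean(0)-.0075*u; print("seat",seat)
B=f([(262,303),(430,360),(373,517),(211,467)],.06)
d=B[0]-B[3]+B[1]-B[2]; ab=np.arctan2(d[1],d[0])
print("box",B,B.mean(0),np.degrees(ab),[np.linalg.norm(B[i]-B[i-1]) for i in range(4)])
r=B.mean(0)-seat; print("rel",r@u,r@v,np.degrees(ab-a))
C=f([(315,382),(308,505)],.113); print("bar",np.degrees(np.arctan2(*(C[0]-C[1])[::-1])))
E
python3 c.py
```

```text
[[ 0.7698  0.0528]
 [ 0.6606  0.0852]
 [ 0.7177 -0.1189]
 [ 0.6073 -0.0857]] 0.11388459280203753 0.1794034553529317
stop ang -16.64015917300243 perp -16.866868918641956
seat [ 0.6816 -0.0145]
box [[ 0.6043  0.0541]
 [ 0.5666 -0.0528]
 [ 0.4519 -0.0147]
 [ 0.4905  0.0958]] [0.5283 0.0206] -19.254228831951753 [np.float64(0.12116937969804832), np.float64(0.11339569557082953), np.float64(0.12085122189034389), np.float64(0.11697241718479394)]
rel -0.15694887553663392 -0.010256285784266551 -2.614069658949324
bar -5.1275315743093435
```

Call:
jog_arm(
  motion=[
    [0,0,0.15,-60,-26,0,30],
    [0,0,0.29,-115,-52,0,30],
    [0,0,0.29,-173,-76,0,30],
    [0,0,0.29,-173,-76,30,30],
    [0,0,0.29,-173,-76,90,30],
    [0,0,0.29,-173,-76,150,30],
    [0,0,0.29,-173,-76,210,30],
    [0,0,0.29,-173,-76,265,30],
    [0,0,0.29,-173,-76,291,30],
    [0,0,0.29,-173,-76,291,30],
  ],
)

```text
t: 7.42
eef_pos: [0.439, 0.0476, 0.0445]
tool_rot: [0.001, 0.99, -0.144, -0.002]
contact_force: [1.1, 0.2, -0.5]
gripper_width: 0.353
grasp_force: 0.0
```

```bash
cat > d.py <<'E'
from h import *
import sys
np.set_printoptions(precision=4,suppress=True)
o=bot.get_obs();T=Tt();a=np.radians(-16.7);u=np.array([np.cos(a),np.sin(a)]);v=np.array([-u[1],u[0]])
r=T[:2,3]-[.6816,-.0145]
print(o["t"],"tcp rel",r@u,r@v,T[2,3],"yaw rel deg",np.degrees(np.arctan2(T[1,0],T[0,0])-a),"tilt",T[:3,2],o["gripper_width"],o["contact_force"],o["q"])
E
python3 d.py
```

```text
7.425 tcp rel -0.2501793858569249 -0.010209691466291157 0.04450030762878173 yaw rel deg 0.09858657243855397 tilt [-0.0039 -0.0005 -1.    ] 0.35272918234705847 [ 1.1276  0.1579 -0.5026] [ 0.0059  0.4165 -0.3004  2.2226  0.2357  0.5354 -2.3349]
```

Call:
jog_arm(
  motion=[
    [0,0,0,10,0,-2,30],
    [0,0,0,20,0,-2,30],
    [0,0,0,32,-2,-2,30],
    [0,0,0,44,-4.5,-2,30],
    [0,0,0,56,-7,-2,30],
    [0,0,0,68,-10,-2,30],
    [0,0,0,80,-10,-2,30],
    [0,0,0,92,-10,-2,30],
    [0,0,0,104,-10,-2,30],
    [0,0,0,112,-10,-2,30],
  ],
)

```text
t: 8.68
eef_pos: [0.5496, 0.0249, 0.0486]
tool_rot: [0.0, 0.989, -0.145, -0.001]
contact_force: [-7.2, 1.6, 3.6]
gripper_width: 0.354
grasp_force: 4.1
```

```bash
python3 d.py
python3 - <<'E'
from h import *
a=shot("scene")["pixels"][110:250,200:360]; b=shot("side")["pixels"][130:270,170:330]
cv2.imwrite("pics/p1.png",cv2.resize(np.hstack([a,b]),None,fx=2.5,fy=2.5,interpolation=3)[:,:,::-1])
E
```

```text
8.675 tcp rel -0.1377053267833477 -0.00022849943694696535 0.048640419387040876 yaw rel deg 0.03620572664025482 tilt [-0.0027 -0.0003 -1.    ] 0.3541545639201478 [-7.1581  1.6275  3.5725] [ 0.0654  0.5356 -0.2843  1.9757  0.234   0.6642 -2.2284]
```

View pics/p1.png

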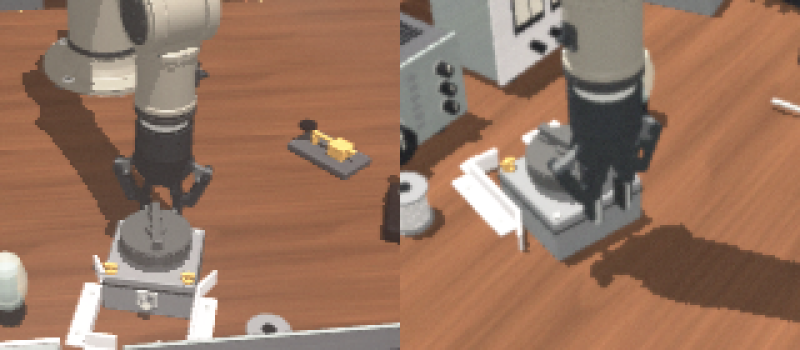

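The box is entering the mouth squarely and the push takes about 7 N, so I'll continue.

Call:
jog_arm(
  motion=[
    [0,0,0,10,0,1,30],
    [0,0,0,20,0,1,30],
    [0,0,0,30,0,1,30],
    [0,0,0,40,0,1,30],
    [0,0,0,48,0,1,30],
    [0,0,0,55,0,1,30],
    [0,0,0,60,0,1,30],
    [0,0,0,64,0,1,30],
  ],
)

```text
t: 9.78
eef_pos: [0.6101, 0.0069, 0.0474]
tool_rot: [0.0, 0.989, -0.145, -0.002]
contact_force: [-8.7, 1.3, 4.1]
gripper_width: 0.351
grasp_force: 4.5
```

```bash
python3 d.py
```

```text
9.775 tcp rel -0.0746837038591603 -4.04621217634168e-05 0.047425340791841054 yaw rel deg 0.05772112657629808 tilt [-0.0038 -0.0002 -1.    ] 0.35051547105396946 [-8.6875  1.283   4.1492] [ 0.0919  0.6107 -0.2753  1.8311  0.234   0.7352 -2.1723]
```

Not yet against the end plates. I'll go on in 2 mm steps until the force rises.

Call:
jog_arm(
  motion=[
    [0,0,0,2,0,0,30],
    [0,0,0,4,0,0,30],
    [0,0,0,6,0,0,30],
    [0,0,0,6,0,0,30],
  ],
)

```text
t: 10.28
eef_pos: [0.6143, 0.0057, 0.0473]
tool_rot: [0.001, 0.989, -0.145, -0.003]
contact_force: [-12.3, 2.5, 8.4]
gripper_width: 0.351
grasp_force: 6.3
```

```bash
python3 d.py
```

```text
10.275 tcp rel -0.07026195512784851 -1.4843832861555016e-05 0.04730468079388604 yaw rel deg 0.07532258150929444 tilt [-0.0065 -0.0001 -1.    ] 0.3514598326187012 [-12.3368   2.5352   8.4338] [ 0.0938  0.6173 -0.2752  1.8184  0.2332  0.7441 -2.1674]
```

Call:
jog_arm(
  motion=[
    [0,0,0,3,0,0,30],
    [0,0,0,6,0,0,30],
    [0,0,0,6,0,0,30],
  ],
)

```text
t: 10.65
eef_pos: [0.6144, 0.0058, 0.0464]
tool_rot: [0.001, 0.99, -0.144, -0.009]
contact_force: [-26.5, 6.2, 17.4]
gripper_width: 0.355
grasp_force: 13.9
```

```bash
python3 d.py
```

```text
10.65 tcp rel -0.07014753599697644 0.00013334517910940745 0.046445942069033505 yaw rel deg 0.14158793093688996 tilt [-0.0176  0.0005 -0.9998] 0.35476198927269526 [-26.5134   6.2293  17.4377] [ 0.0951  0.6236 -0.2769  1.8092  0.2301  0.758  -2.1626]
```

The force rose sharply at rel x -0.070, against a predicted -0.071, so the box is home. I'll back off, rise and look at the bar.

Call:
jog_arm(
  motion=[
    [0,0,0,-12,0,0,30],
    [0,0,0,-40,0,0,30],
    [0,0,0,-40,0,-50,40],
    [0,0,0,-30,0,-110,40],
    [0,0,0,-20,0,-160,40],
    [0,0,0,-20,0,-160,40],
    [0,0,0,-20,0,-160,40],
  ],
)

```text
t: 11.52
eef_pos: [0.6045, 0.0088, 0.2073]
tool_rot: [-0.0, 0.989, -0.145, 0.001]
contact_force: [-0.2, 0.5, -0.5]
gripper_width: 0.469
grasp_force: 0.0
```

```bash
python3 d.py
cat > e.py <<'E'
from h import *
import sys
np.set_printoptions(precision=4,suppress=True)
a=np.radians(-16.7);u=np.array([np.cos(a),np.sin(a)]);v=np.array([-u[1],u[0]])
P={n:shot(n) for n in("scene","side","wrist")}
save(P["wrist"],sys.argv[1]); np.savez("last",K=P["wrist"]["camera_matrix"],W=P["wrist"]["W"])
for t,z in [("box_mid",.03),("box_neck",.08),("cap_mid",.105),("cap_edge",.074)]:
    r={n:d[0]["xy"] for n in P for d in [bot.tip_of(t,P[n])] if d and d[0]["score"]>.4}
    X=tri([ray(P[n],r[n]) for n in r]) if len(r)>1 else None
    f=lambda X:np.array([(X[:2]-[.6816,-.0145])@u,(X[:2]-[.6816,-.0145])@v])
    print(t,r.get("wrist"),{n:f(plane(P[n],r[n],z)) for n in r},X is not None and (f(X),X[2]))
E
python3 e.py w3.png
```

```text
11.525 tcp rel -0.08055837879633121 0.00018232253874904625 0.2072827617699772 yaw rel deg 0.04365408095342997 tilt [ 0.0017 -0.0002 -1.    ] 0.46872519691301734 [-0.1919  0.4562 -0.5348] [ 0.1305  0.4052 -0.3234  1.7389  0.1481  1.0198 -2.1075]
box_mid [252.7, 74.6] {'scene': array([-0.002 , -0.0064]), 'side': array([-0.0098,  0.0001]), 'wrist': array([0.0005, 0.0029])} (array([-0.0026, -0.0022]), np.float64(0.02681209846147558))
box_neck None {'scene': array([-0.0022,  0.0094]), 'side': array([-0.0079, -0.0055])} (array([-0.008 ,  0.0021]), np.float64(0.07882359668002671))
cap_mid [251.4, 74.3] {'scene': array([-0.0185,  0.0005]), 'side': array([ 0.002 , -0.0036]), 'wrist': array([-0.0005,  0.003 ])} (array([-0.0043,  0.0022]), np.float64(0.11404720599482446))
cap_edge [253.3, 73.2] {'scene': array([ 0.0117, -0.0073]), 'side': array([-0.0091,  0.006 ]), 'wrist': array([0.0008, 0.002 ])} (array([ 0.0018, -0.0024]), np.float64(0.06446040036665218))
```

View pics/w3.png

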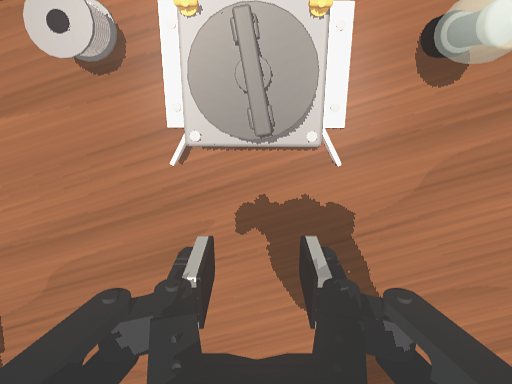

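The picture shows the box seated between the rails. The bar runs from (242,8) to (264,133), about 10° anticlockwise of home, and the cap centre is at rel (0, 2 mm). Next I'll lower the open fingers over the bar.

Call:
jog_arm(
  motion=[
    [0,0,-0.1,40,-1,0,30],
    [0,0,-0.175,80,-2,0,30],
    [0,0,-0.175,80,-2,0,30],
    [0,0,-0.175,80,-2,50,30],
    [0,0,-0.175,80,-2,85,30],
    [0,0,-0.175,80,-2,104,30],
    [0,0,-0.175,80,-2,106,30],
    [0,0,-0.175,80,-2,106,30],
  ],
  grip_force=30,
)

```text
t: 13.28
eef_pos: [0.6823, -0.0116, 0.1023]
tool_rot: [-0.0, 0.998, -0.058, 0.001]
contact_force: [0.3, 0.2, 0.1]
gripper_width: 0.352
grasp_force: 0.0
```

```bash
python3 d.py
python3 - <<'E'
from h import *
a=shot("scene")["pixels"][130:270,200:360]; b=shot("side")["pixels"][110:250,150:310]
cv2.imwrite("pics/p2.png",cv2.resize(np.hstack([a,b]),None,fx=2.5,fy=2.5,interpolation=3)[:,:,::-1])
E
```

```text
13.275 tcp rel -0.00021252180015748809 0.0030096928974425873 0.10232259721306738 yaw rel deg 10.091194470326847 tilt [ 0.0021  0.0002 -1.    ] 0.35212984386654755 [0.2768 0.2475 0.1124] [ 0.1414  0.6378 -0.3128  1.6233  0.2334  0.9153 -1.9426]
```

View pics/p2.png

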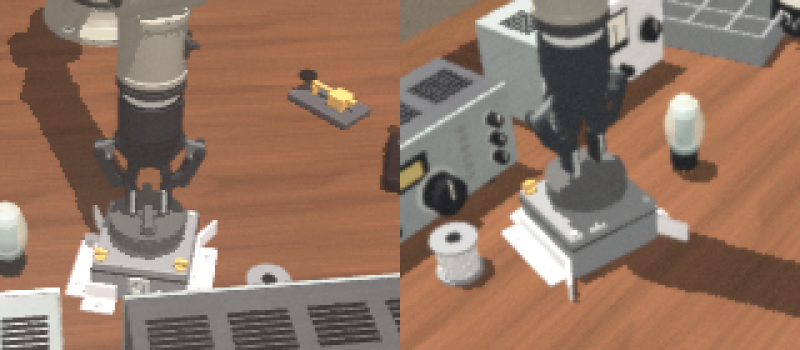

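The fingers straddle the bar with the box home. I'll close them to a loose 14 mm.

Call:
jog_arm(
  motion=[
    [0,0,0,0,0,2,14],
    [0,0,0,0,0,2,14],
    [0,0,0,0,0,2,14],
    [0,0,0,0,0,2,14],
  ],
  grip_force=30,
)

```text
t: 13.88
eef_pos: [0.6815, -0.0118, 0.0989]
tool_rot: [-0.0, 0.998, -0.058, 0.0]
contact_force: [-0.0, 0.3, 0.0]
gripper_width: 0.162
grasp_force: 0.0
```

```bash
python3 d.py
```

```text
13.875 tcp rel -0.0009210550339491866 0.0025564069367468743 0.09893160467939364 yaw rel deg 10.09730819796797 tilt [ 0.0001 -0.     -1.    ] 0.16232712143506942 [-0.0448  0.3007  0.0037] [ 0.141   0.6415 -0.312   1.6257  0.2346  0.9113 -1.9432]
```

Call:
jog_arm(
  motion=[
    [0,0,-0.13,0,0,0,14],
    [0,0,-0.26,0,0,0,14],
    [0,0,-0.39,0,0,0,14],
    [0,0,-0.52,0,0,0,14],
    [0,0,-0.65,0,0,0,14],
    [0,0,-0.78,0,0,0,14],
    [0,0,-0.91,0,0,0,14],
    [0,0,-1.0,0,0,0,14],
    [0,0,-1.065,0,0,0,14],
    [0,0,-1.065,0,0,0,14],
  ],
)

```text
t: 15.12
eef_pos: [0.6818, -0.0121, 0.0991]
tool_rot: [0.0, 0.89, 0.457, 0.0]
contact_force: [0.6, -0.3, 0.4]
gripper_width: 0.166
grasp_force: 0.6
```

```bash
python3 d.py; python3 e.py w4.png;  python3 - <<'E'
from h import *
c=cv2.imread("pics/w4.png")[60:320,120:400][:,:,::-1]
a=shot("scene")["pixels"][150:250,200:300]; b=shot("side")["pixels"][130:230,170:270]
r=lambda x:cv2.resize(x,(260,260),interpolation=3)
cv2.imwrite("pics/p3.png",np.hstack([r(a),r(b),c])[:,:,::-1])
E
```

```text
15.125 tcp rel -0.00047892618834919037 0.00231877042192531 0.09908199669202866 yaw rel deg 71.05871536689665 tilt [ 0.0008 -0.0001 -1.    ] 0.166220988886959 [ 0.581  -0.3406  0.3924] [ 0.306   0.6879 -0.5609  1.6123  0.4237  0.9645 -1.0192]
box_mid [258.1, 250.5] {'scene': array([0.0024, 0.0058]), 'side': array([ 0.0024, -0.0011]), 'wrist': array([-0.0115, -0.0326])} (array([-0.0025, -0.0055]), np.float64(0.03721578321527151))
box_neck None {'scene': array([ 0.0012, -0.0089]), 'side': array([-0.0075, -0.0065])} (array([-0.003 , -0.0093]), np.float64(0.07606743132003677))
cap_mid [257.2, 246.8] {'scene': array([-0.0086,  0.0052]), 'side': array([-0.012,  0.011]), 'wrist': array([0.0014, 0.0074])} (array([-0.004 ,  0.0063]), np.float64(0.10270423586047067))
cap_edge [254.6, 220.8] {'scene': array([ 0.0182, -0.0151]), 'side': array([-0.0144,  0.0007]), 'wrist': array([-0.    ,  0.0073])} (array([-0.0001, -0.0093]), np.float64(0.056728980418691045))
```

View pics/p3.png

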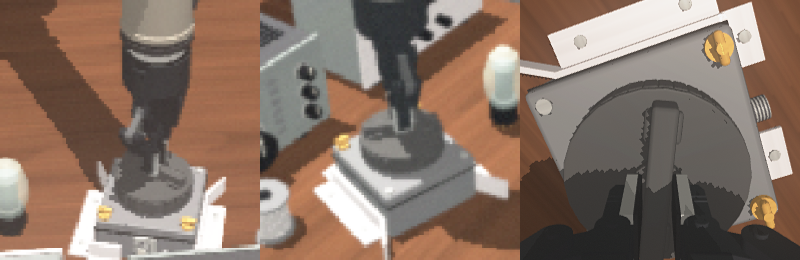

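The bar has turned with the fingers, lagging about 5°, and the skirt looks lower. I'll check the drop by lowering the fingers.

Call:
jog_arm(
  motion=[
    [0,0,0,0,0,3,14],
    [0,0,0,0,0,6,14],
    [0,0,0,0,0,8,14],
    [0,0,0,0,0,8,14],
  ],
)

```text
t: 16.48
eef_pos: [0.6814, -0.0118, 0.0906]
tool_rot: [-0.0, 0.889, 0.457, -0.0]
contact_force: [3.0, -1.1, 0.3]
gripper_width: 0.161
grasp_force: 1.3
```

```bash
python3 d.py
```

```text
16.475 tcp rel -0.0009778453869183955 0.0025369679947840947 0.09061601173293617 yaw rel deg 71.11812874926268 tilt [-0.0001  0.0001 -1.    ] 0.16080002892018253 [ 2.9904 -1.0533  0.3375] [ 0.3029  0.6973 -0.5568  1.6173  0.4296  0.9519 -1.0231]
```

No vertical force at z 0.0906, below the undropped cap top at 0.095 or more, so the cap has dropped. Now I'll screw forward.

Call:
jog_arm(
  motion=[
    [0,0,0.12,0,0,0,14],
    [0,0,0.24,0,0,0,14],
    [0,0,0.36,0,0,0,14],
    [0,0,0.48,0,0,0,14],
    [0,0,0.6,0,0,0,14],
    [0,0,0.72,0,0,0,14],
    [0,0,0.84,0,0,0,14],
    [0,0,0.96,0,0,1,14],
    [0,0,1.08,0,0,2,14],
    [0,0,1.17,0,0,2,14],
  ],
)

```text
t: 17.73
eef_pos: [0.681, -0.011, 0.0888]
tool_rot: [-0.0, 0.994, -0.111, -0.0]
contact_force: [-0.3, 0.3, 0.5]
gripper_width: 0.165
grasp_force: 1.4
```

```bash
python3 d.py
```

```text
17.725 tcp rel -0.0016089475555151646 0.0031697382369563452 0.08879475650868239 yaw rel deg 3.9305313808565883 tilt [-0.0008  0.0006 -1.    ] 0.16488995815086782 [-0.2557  0.3102  0.5216] [ 0.12    0.6496 -0.2823  1.6331  0.2175  0.8906 -2.0389]
```

Call:
jog_arm(
  motion=[
    [0,0,0.06,0,0,0,14],
    [0,0,0.12,0,0,0,14],
    [0,0,0.17,0,0,0,14],
    [0,0,0.17,0,0,0,14],
  ],
)

```text
t: 18.23
eef_pos: [0.6812, -0.0112, 0.0886]
tool_rot: [-0.0, 0.981, -0.193, -0.0]
contact_force: [1.2, -0.9, -0.6]
gripper_width: 0.157
grasp_force: 2.3
```

```bash
python3 d.py; python3 -c "
from h import *;print(bot.get_obs()['torque'])"
```

```text
18.225 tcp rel -0.0013812380863078959 0.003043310360753726 0.0885834556249305 yaw rel deg -5.593800151841197 tilt [-0.0005  0.0004 -1.    ] 0.15744954694293933 [ 1.2286 -0.9151 -0.6272] [ 0.0924  0.6455 -0.2418  1.6353  0.1868  0.884  -2.1814]
[ 0.00554688 -0.29151     0.03438514]
```

Call:
jog_arm(
  motion=[
    [0,0,0.05,0,0,0,14],
    [0,0,0.1,0,0,0,14],
    [0,0,0.1,0,0,0,14],
  ],
)

```text
t: 18.6
eef_pos: [0.6808, -0.0117, 0.0886]
tool_rot: [0.0, 0.97, -0.241, -0.001]
contact_force: [-1.1, -0.8, 1.6]
gripper_width: 0.165
grasp_force: 24.1
```

```bash
python3 d.py; python3 -c "
from h import *;print(bot.get_obs()['torque'])"
```

```text
18.6 tcp rel -0.0016177389323804817 0.0024458948447457956 0.08860527072608745 yaw rel deg -11.234564050154022 tilt [-0.0014 -0.0005 -1.    ] 0.1652800266519102 [-1.1471 -0.7932  1.5827] [ 0.0761  0.643  -0.2176  1.6369  0.1689  0.8816 -2.2656]
[-0.23363326  0.16005379  0.62704518]
```

The moment rose to 0.63 N m and the pads are loaded, so the end stop is reached. I'll ease off, open, rise and check.

Call:
jog_arm(
  motion=[
    [0,0,-0.1,0,0,0,14],
    [0,0,-0.1,0,0,0,32],
    [0,0,-0.1,0,0,0,32],
    [0,0,-0.1,0,0,0,32],
    [0,0,-0.1,0,0,-30,32],
    [0,0,-0.15,-20,0,-80,32],
    [0,0,-0.2,-70,0,-118,32],
    [0,0,-0.2,-78,0,-118,32],
    [0,0,-0.2,-78,0,-118,32],
    [0,0,-0.2,-78,0,-118,32],
  ],
)

```text
t: 19.85
eef_pos: [0.6127, 0.0238, 0.2054]
tool_rot: [0.0, 0.989, -0.145, -0.001]
contact_force: [0.2, 0.4, -0.3]
gripper_width: 0.374
grasp_force: 0.0
```

```bash
python3 d.py; python3 e.py w5.png
python3 - <<'E'
from h import *
c=cv2.imread("pics/w5.png")[:200,120:400][:,:,::-1]
a=shot("scene")["pixels"][150:250,200:300]; b=shot("side")["pixels"][130:230,170:270]
r=lambda x:cv2.resize(x,(260,260),interpolation=3)
c=cv2.copyMakeBorder(c,0,60,0,0,0)
cv2.imwrite("pics/p4.png",np.hstack([r(a),r(b),c])[:,:,::-1])
E
```

```text
19.85 tcp rel -0.07697157266025408 0.01685608970057447 0.2054351614770078 yaw rel deg -0.027707290230823797 tilt [-0.0018 -0.0006 -1.    ] 0.37415830355017754 [ 0.239   0.3553 -0.3059] [ 0.093   0.4209 -0.3077  1.718   0.1455  1.027  -2.128 ]
box_mid None {'scene': array([-0.0022,  0.0126]), 'side': array([ 0.0103, -0.0063])} (array([0.0014, 0.0065]), np.float64(0.03742304606719254))
box_neck None {'scene': array([-0.0057, -0.0081]), 'side': array([ 0.0081, -0.0094])} (array([ 0.0015, -0.0063]), np.float64(0.08598925768613759))
cap_mid [277.0, 79.7] {'scene': array([0.0214, 0.0072]), 'side': array([-0.0167,  0.0141]), 'wrist': array([0.0006, 0.0025])} (array([0.0015, 0.0031]), np.float64(0.08800365001796069))
cap_edge [272.7, 81.2] {'scene': array([ 0.0318, -0.0061]), 'side': array([-0.015 ,  0.0022]), 'wrist': array([-0.0004,  0.0039])} (array([ 0.0036, -0.0054]), np.float64(0.053145474414030384))
```

View pics/p4.png

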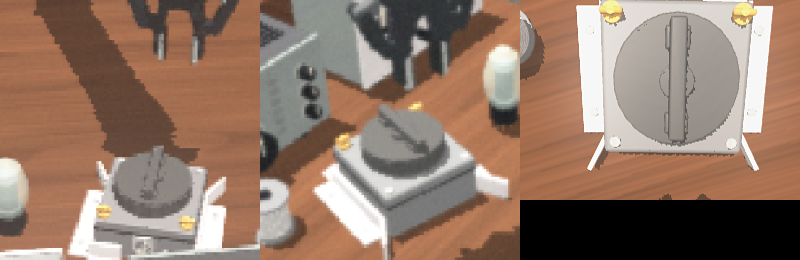

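The picture shows the bar parallel to the box sides (within about 1°), the cap low on the box, the box seated and the gripper clear. I'll hand in.

```bash
python3 -c "
from station import bot
print(bot.hand_in())"
```

```text
the job is handed in; nothing more can be done
None
```

The job is handed in: the box is home in the bench stop and the cap is screwed to the end of its thread after dropping into the start. The gripper is clear, but the hand-in gave no verdict back.

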